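Change the compressed air over at the ski bench

TASK

Change the air over from one cock to the other. First move the round nylon brush, which stands in the way of the shut cock's handle, and leave it standing upright in the open grey tray. Then shut the cock that is open, right up against its stop, and only after that open the other one right up against its stop; leave the other things on the bench where they are.

Things in the scene. Friction and masses are not known exactly. Their poses are not given: they have to be found in the camera images.
- cock_a_base: Fixed air cock (open at the start): steel pipe 21 mm thick, axis 42 mm up, between two floor flanges 44 mm across, 75 mm either side of a brass valve body 42 x 34 mm; elbows reach 57 mm high. Origin on the bench under the valve's upright spindle, z up. x runs along the pipe, the way the handle points when open; y is the way it points when shut.
- cock_a (a joint): Handle angle, rad: 0 = open, handle along the pipe (+x of cock_a_base), at a hard stop; 1.571 = shut, handle square across the pipe (+y of cock_a_base), at the other hard stop. Grows anticlockwise seen from above. No spring: friction holds it where it is left; it takes about 0.35 N m (4 N at the grip point) to turn.
- cock_a_axis (a point): Point on the spindle axis at the mid-height of the handle's sleeve, 84 mm above the bench; axes as the base's.
- cock_a_grip (a point): Grip point on the handle, 85 mm from the spindle axis, 84 mm above the bench; x points outward along the handle, z up. The handle is a flat steel lever; its black rubber sleeve, 20 mm wide and 10 mm thick (79 to 89 mm above the bench), runs from 40 to 120 mm from the axis. Below it is free down to the pipe and elbows (57 mm).
- cock_b_base: Fixed air cock (shut at the start): steel pipe 21 mm thick, axis 42 mm up, between two floor flanges 44 mm across, 75 mm either side of a brass valve body 42 x 34 mm; elbows reach 57 mm high. Origin on the bench under the valve's upright spindle, z up. x runs along the pipe, the way the handle points when open; y is the way it points when shut.
- cock_b (a joint): Handle angle, rad: 0 = open, handle along the pipe (+x of cock_b_base), at a hard stop; 1.571 = shut, handle square across the pipe (+y of cock_b_base), at the other hard stop. Grows anticlockwise seen from above. No spring: friction holds it where it is left; it takes about 0.35 N m (4 N at the grip point) to turn.
- cock_b_axis (a point): Point on the spindle axis at the mid-height of the handle's sleeve, 84 mm above the bench; axes as the base's.
- cock_b_grip (a point): Grip point on the handle, 85 mm from the spindle axis, 84 mm above the bench; x points outward along the handle, z up. The handle is a flat steel lever; its black rubber sleeve, 20 mm wide and 10 mm thick (79 to 89 mm above the bench), runs from 40 to 120 mm from the axis. Below it is free down to the pipe and elbows (57 mm).
- brush: Loose round brush, 96 mm high, about 0.12 kg, standing on white nylon bristles (48 mm across, 26 mm high) with a wooden disc (54 mm across, 26 to 40 mm high) and an upright wooden grip, 36 mm across, 40 to 96 mm high. Origin at the centre of the bristles' underside, z up. Starts inside the quarter circle that cock_b's handle must sweep, 93 to 113 mm from its spindle.
- brush_grip (a point): Point on the brush's axis, 75 mm above its underside, where the grip can be pinched from above.
- tray: Fixed open grey plastic tray, 120 x 120 mm outside, 35 mm high, walls 4 mm, floor 4 to 5 mm thick. Origin at the centre of its underside on the bench, z up, sides along its x and y. It stands far left or far right.
- clipbox: Fixed lidded clear plastic box with a spring clip, about 116 x 116 mm, 70 mm high, on the other side from the tray; leave alone. Origin at the centre of its underside.
- scraper: Loose blue plastic scraper lying flat, 60 x 130 x 5 mm; leave alone. Origin at the centre of its underside.
- bowl: Loose white ceramic bowl, 110 mm across, 45 mm high; leave alone. Origin at the centre of its underside.
- wax: Loose white wax bar, 35 x 90 x 22 mm; leave alone. Origin at the centre of its underside.
- file: Loose steel file lying flat, 22 x 200 x 5 mm; leave alone. Origin at the centre of its underside.
- jar: Loose amber jar, 60 mm across, 85 mm high; leave alone. Origin at the centre of its underside.
- cork: Loose cork block, 50 x 80 x 30 mm; leave alone. Origin at the centre of its underside.
Mind the look-alikes: they are no part of the job. What is shaped like the cock_b_base but brown or purple is not meant. Leave any red look-alike of the cock_a_base alone.

How it is judged:
By the outcome, as a careful person would: the job done as asked, in the order asked, and still so for the second after the job is handed in, with the robot touching nothing.
It also fails if it takes over 72 s, if anything falls off the work surface, if the arm or the gripper's body presses on something with over 40 N, if the wrist force passes 120 N, or if a joint passes its speed limit or range.

ROBOT

A 6-joint arm with a two-finger parallel gripper is mounted at the origin on the work surface. World frame = base frame: x ahead of the robot, y to its left, z up, the work surface at z = 0. Lengths are in mm, angles in rad, forces in N, time in s.
With the tool pointing down it reaches from about 350 to 875 mm from the base axis. Payload 4.2 kg.
Tool frame: the origin (TCP) lies at the very end of the fingers, on their centre line; the grasp point (between the pads) lies 19 mm behind it; z points along the fingers, y is the line along which they close (so a half turn about z gives the same grasp; the last joint's range is limited). The gripper opens to 85 mm and grips with 20 to 120 N. Pads are 22 mm wide; open, the fingers measure 114 mm over their backs; the gripper's body (76 mm by 85 mm) begins 54 mm behind the grasp point. The pads swing forward as they close: fully open they stand 13 mm farther back than shut.
Start: joints at [1.566, 0.385, 0.008, 0, -1.194, -0.259], TCP at [162.937, 603.366, 231.312] pointing down, gripper open.
Joint ranges: [-3.14, 3.14], [-1.21, 2.06], [-1.07, 1.41], [-3.16, 2.05], [-2.99, -0.16], [-3.1, 3.1]. Speed limits (rad/s): [2.79, 2.79, 3.14, 3.14, 3.14, 3.14].

INTERFACE

Orientations are given as a unit quaternion [x, y, z, w].
In Python, from bench import arm gives the robot as it stands. The module is installed in compiled form; this text tells all that it offers.
- The arm moves only by the tool drive_tool, never from a script. Its argument "targets" is a list of rows, each a list of 5 numbers: the closure, from -1 (fully open) to 1 (shut), then the shift along the tool's x, y, z in mm, then the turn about the tool's z in degrees. In form: [[grip, tx, ty, tz, roll], ...]. A call has 1 to 12 rows; each row is the pose to reach, as a shift and turn from the pose commanded when the call began, along the tool's axes at that moment; what a row does not reach only later rows make up. A row lasts 1/10 s, in which the tool goes at most 50 mm and 8.59 degrees, less where a joint would pass 70% of its speed; a pose out of reach is approached as far as the arm can. A call with a gripper value outside its range is refused whole. The fingers move at their own pace and stop on an object; the grip force is fixed at half the most. Time passes only in rows, so rows that repeat a pose let the fingers close. It gives the time, the measured TCP pose, the force, the opening and the grip force at its end, in the units of the state.
- arm.read_state(): the state, without advancing time (a new reading comes with each control period).
- arm.get_image(name): name is "scene" or "top"; returns the picture (420x560x3 uint8, blue, green, red); there is no depth.
- arm.camera_params(name): a dict with "fov_y" (degrees; the focal length in pixels is half the picture's height over the tangent of half this angle, whatever the lens; pixels are square), "cx", "cy" (the principal point, pixels), "D" ([k1, k2, p1, p2, k3] as OpenCV has them; the pictures are not rectified), "rvec" (rotation vector, rad) and "tvec" (3), from world to camera coordinates, as OpenCV has them. Camera axes: x right, y down, z forward; pixel columns grow to the right and rows downward; lengths in mm; the calibration is good to about 2 mm. A picture is of the moment at which its call begins. camera_params takes no time and is no camera call.
- arm.job_done(): hands the job in; it is judged then, once.
The state is a dict: "clock": time; "joints": joint angles; "joint_vel": joint speeds; "joint_efforts": joint torques, N m; "position": TCP position; "ee_rot": TCP orientation; "contact_force": force on the tool from outside, world axes, zero at the start; "wrist_torque": the same for the moment, N m; "gripper_width": finger opening in mm; "grasp_force": force on a finger pad.
Only numpy, scipy, OpenCV 4.12 (cv2) and the standard library are available. Lean on these libraries where they do the work, as an engineer would, in place of code of your own. Each camera call takes 0.05 s, during which the arm holds its last target. There are 200 camera calls.

## Working session

There is one attempt and no reset: what is moved stays moved. The work goes in short steps, Python scripts to look and compute and a tool call to move; the robot and the scene stay as the last step left them, time stands still between calls to the robot, and variables do not carry over. Pictures are saved under pics/ and viewed, at most 10 in all, crops included, and the job is handed in when it is done.

Besides the shell and the picture viewer there is one more tool, called after ">>>" as name(argument=value, ...), one argument or row to a line, values as JSON. drive_tool: Moves the arm, as the interface text tells. Its arguments: {"type":"object","properties":{"targets":{"type":"array","items":{"type":"array","items":{"type":"number"}}}},"required":["targets"]}

```bash
mkdir -p pics; cat > h.py <<'E'
import numpy as np, cv2
from bench import arm
from scipy.spatial.transform import Rotation as R
def cam(n):
    p=arm.camera_params(n); f=210/np.tan(np.radians(p["fov_y"])/2)
    K=np.array([[f,0,p["cx"]],[0,f,p["cy"]],[0,0,1.]])
    return K,np.array(p["D"],float),np.array(p["rvec"],float),np.array(p["tvec"],float)
def ray(n,px):
    K,D,r,t=cam(n); Rm=cv2.Rodrigues(r)[0]
    u=cv2.undistortPoints(np.array(px,float).reshape(-1,1,2),K,D).reshape(-1,2)
    d=np.c_[u,np.ones(len(u))]@Rm; return -Rm.T@t.ravel(),d
def onz(n,px,z):
    c,d=ray(n,px); return c+d*((z-c[2])/d[:,2])[:,None]
def proj(n,P):
    K,D,r,t=cam(n); return cv2.projectPoints(np.array(P,float).reshape(-1,1,3),r,t,K,D)[0].reshape(-1,2)
def totool(v):
    s=arm.read_state(); return R.from_quat(s["ee_rot"]).inv().apply(v)
E
python3 - <<'E'
from h import *
for n in("scene","top"):
    cv2.imwrite(f"pics/{n}0.png",arm.get_image(n)); K,D,r,t=cam(n); print(n,K[0,0],-cv2.Rodrigues(r)[0].T@t.ravel(),D)
s=arm.read_state();print(s["position"],R.from_quat(s["ee_rot"]).as_matrix().round(3),s["clock"])
E
```

```text
scene 437.76203302329867 [1219.60089854 -442.56561658  953.91991566] [-0.13562706  0.          0.          0.          0.        ]
top 386.7440636335602 [ 404.55716695  121.38995889 1143.11773606] [-0.03171713  0.          0.          0.          0.        ]
[162.82804017 602.87829756 230.3372023 ] [[ 0.965 -0.261 -0.   ]
 [-0.261 -0.965 -0.002]
 [ 0.     0.002 -1.   ]] 0.1
```

View pics/top0.png

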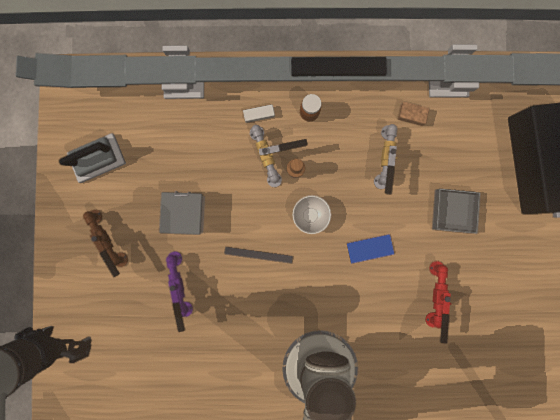

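View pics/scene0.png

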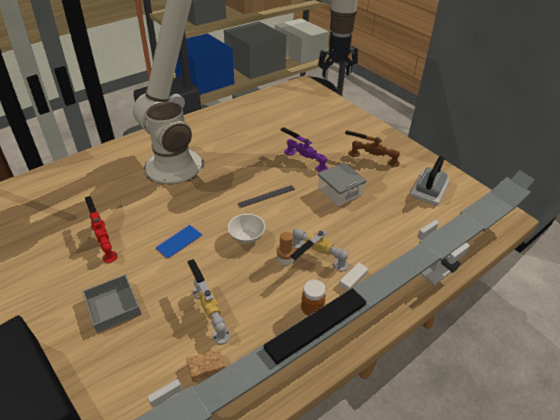

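The top view shows cock A (brass body at about 388,155, handle pointing down to 390,180) with the tray at (457,211). Cock B's body is at (268,152), with its handle to the right at (293,145) and the brush at (296,167). The scene view agrees: brush (287,243), A's sleeve (197,271), B's sleeve (307,245), tray (112,303).

```bash
python3 - <<'E'
from h import *
T=cv2.imread("pics/top0.png");S=cv2.imread("pics/scene0.png")
def blob(im,mask,box):
    x0,y0,x1,y1=box; m=np.zeros(mask.shape,np.uint8); m[y0:y1,x0:x1]=mask[y0:y1,x0:x1]*255
    c=max(cv2.findContours(m,0,cv2.CHAIN_APPROX_NONE)[0],key=cv2.contourArea); return c.reshape(-1,2).astype(float)
def tri(p,q):
    a,d=ray("top",[p]);b,e=ray("scene",[q]);d=d[0];e=e[0]
    st=np.linalg.lstsq(np.c_[d,-e],b-a,rcond=None)[0];P=a+d*st[0];Q=b+e*st[1];return (P+Q)/2,np.linalg.norm(P-Q)
for k,tb,sb in(("A",(380,160,400,200),(185,255,212,285)),("B",(272,132,312,160),(287,230,330,262))):
    c=blob(T,T.max(2)<45,tb); w=onz("top",c,88)[:,:2].astype(np.float32)
    r=cv2.minAreaRect(w); M=cv2.moments(c.astype(np.float32).reshape(-1,1,2)); pc=(M["m10"]/M["m00"],M["m01"]/M["m00"])
    c2=blob(S,S.max(2)<45,sb); M=cv2.moments(c2.astype(np.float32).reshape(-1,1,2)); qc=(M["m10"]/M["m00"],M["m01"]/M["m00"])
    vx=cv2.fitLine(w,cv2.DIST_L2,0,.01,.01).ravel()
    w2=onz("scene",c2,88)[:,:2].astype(np.float32)
    print(k,r,"dir",np.degrees(np.arctan2(vx[1],vx[0])),pc,qc,tri(pc,qc),"scene",cv2.minAreaRect(w2))
# brush, tray
h=cv2.cvtColor(T,cv2.COLOR_BGR2HSV)
print(onz("top",[(296,165)],96),onz("scene",[(287,236)],96))
print("tray rim",onz("top",[(438,189),(480,191),(478,234),(433,230)],35).round(), "scene",onz("scene",[(85,302),(129,278),(139,313),(95,327)],35).round())
print("bodies",onz("top",[(388,155),(268,152)],60).round())
print("flanges B",onz("top",[(257,131),(274,180)],45).round(),"A",onz("top",[(390,131),(382,183)],45).round())
for n,im,b in(("t",T,(230,90,480,260)),):
    cv2.imwrite("pics/crop1.png",cv2.resize(im[b[1]:b[3],b[0]:b[2]],None,fx=3.2,fy=3.2,interpolation=cv2.INTER_CUBIC))
E
```

```text
Traceback (most recent call last):
ValueError: max() iterable argument is empty
```

```bash
cat > m.py <<'E'
from h import *
T=cv2.imread("pics/top0.png");S=cv2.imread("pics/scene0.png")
print(T[180,386:396].tolist(),S[271,192:204].tolist())
def blob(im,mask,box):
    x0,y0,x1,y1=box; m=np.zeros(mask.shape,np.uint8); m[y0:y1,x0:x1]=mask[y0:y1,x0:x1]*255
    c=max(cv2.findContours(m,0,cv2.CHAIN_APPROX_NONE)[0],key=cv2.contourArea); return c.reshape(-1,2).astype(float)
def tri(p,q):
    a,d=ray("top",[p]);b,e=ray("scene",[q]);d=d[0];e=e[0]
    st=np.linalg.lstsq(np.c_[d,-e],b-a,rcond=None)[0];P=a+d*st[0];Q=b+e*st[1];return ((P+Q)/2).round(1),np.linalg.norm(P-Q).round(1)
def cen(c):
    M=cv2.moments(c.astype(np.float32).reshape(-1,1,2)); return (M["m10"]/M["m00"],M["m01"]/M["m00"])
for k,tb,sb in(("A",(380,160,400,200),(185,255,212,285)),("B",(272,132,312,160),(287,230,330,262))):
    c=blob(T,T.max(2)<60,tb); w=onz("top",c,88)[:,:2].astype(np.float32)
    c2=blob(S,S.max(2)<60,sb); vx=cv2.fitLine(w,cv2.DIST_L2,0,.01,.01).ravel()
    w2=onz("scene",c2,88)[:,:2].astype(np.float32)
    print(k,cv2.minAreaRect(w),"dir",np.degrees(np.arctan2(vx[1],vx[0])),tri(cen(c),cen(c2)),"scene",cv2.minAreaRect(w2))
print("brush",onz("top",[(296,165)],96),onz("scene",[(287,236)],96))
print("tray rim",onz("top",[(438,189),(480,191),(478,234),(433,230)],35).round(), "scene",onz("scene",[(85,302),(129,278),(139,313),(95,327)],35).round())
print("bodies",onz("top",[(388,155),(268,152)],60).round())
print("flanges B",onz("top",[(257,131),(274,180)],45).round(),"A",onz("top",[(390,131),(382,183)],45).round())
a=cv2.resize(T[95:245,240:490],None,fx=3.2,fy=3.2,interpolation=cv2.INTER_CUBIC)
cv2.imwrite("pics/crop1.png",a)
E
python3 m.py
```

```text
[[65, 67, 77], [37, 47, 55], [42, 51, 61], [43, 50, 59], [38, 47, 56], [46, 48, 59], [41, 50, 59], [55, 71, 90], [73, 100, 126], [77, 105, 129]] [[31, 44, 57], [23, 23, 24], [30, 29, 29], [31, 33, 33], [32, 33, 33], [31, 32, 33], [29, 29, 30], [27, 28, 30], [47, 68, 86], [89, 132, 164], [93, 137, 168], [92, 136, 167]]
A ((537.534912109375, -187.9111328125), (15.54925537109375, 75.34598541259766), 82.23979949951172) dir -7.7649555 (array([ 539.6, -188.4,   84.3]), np.float64(1.5)) scene ((541.33935546875, -188.712646484375), (17.87540054321289, 76.6239013671875), 81.47539520263672)
B ((635.382080078125, 76.49828338623047), (16.423351287841797, 74.27381134033203), 11.081191062927246) dir -78.08852 (array([636.7,  77.8,  82.5]), np.float64(0.3)) scene ((640.6693115234375, 76.18505859375), (19.097820281982422, 78.95561981201172), 12.093255043029785)
brush [[577.29502258  68.70167669  96.        ]] [[584.30126324  68.68158548  96.        ]]
tray rim [[ 515. -345.   35.]
 [ 509. -468.   35.]
 [ 384. -457.   35.]
 [ 397. -327.   35.]] scene [[ 429. -459.   35.]
 [ 421. -332.   35.]
 [ 539. -355.   35.]
 [ 516. -463.   35.]]
bodies [[ 610. -194.   60.]
 [ 621.  146.   60.]]
flanges B [[685. 177.  45.]
 [543. 129.  45.]] A [[ 683. -206.   45.]
 [ 532. -179.   45.]]
```

View pics/crop1.png

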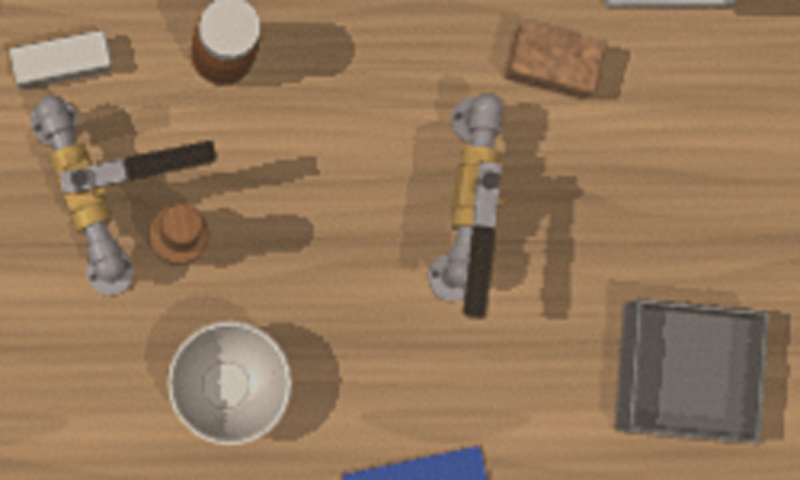

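The crop shows the spindles at about (489,180) for A and (81,180) for B, the brush top at (183,224) and the tray rim centre at about (700,371). The sleeve centres triangulate to z = 84.3 and 82.5 mm (84 expected). The brush comes out 96 mm from B's axis, inside its stated 93–113 mm. I'll move above the brush with the fingers part closed.

>>> drive_tool(
  targets=[
    [-0.4, 542, 406, 40, -27],
    [-0.4, 542, 406, 40, -27],
    [-0.4, 542, 406, 40, -27],
    [-0.4, 542, 406, 40, -27],
    [-0.4, 542, 406, 40, -27],
    [-0.4, 542, 406, 40, -27],
    [-0.4, 542, 406, 40, -27],
    [-0.4, 542, 406, 40, -27],
    [-0.4, 542, 406, 40, -27],
    [-0.4, 542, 406, 40, -27],
    [-0.4, 542, 406, 40, -27],
    [-0.4, 542, 406, 40, -27],
  ],
)

```text
clock: 1.3
position: [532.8, 129.8, 195.6]
ee_rot: [0.995, 0.104, -0.0, -0.0]
contact_force: [0.7, 2.1, 0.3]
gripper_width: 60.0
grasp_force: 0.0
```

```bash
python3 - <<'E'
from h import *
T=arm.get_image("top");S=arm.get_image("scene")
# brush grip: top-disc centre by warm colour in both
for n,im,b in(("top",T,(284,155,312,182)),("scene",S,(276,228,298,266))):
    h=cv2.cvtColor(im,cv2.COLOR_BGR2HSV)[b[1]:b[3],b[0]:b[2]]
    m=((h[...,1]>135)).astype(np.uint8)*255
    c=max(cv2.findContours(m,0,1)[0],key=cv2.contourArea).reshape(-1,2)+b[:2]
    print(n,c.min(0),c.max(0))
a=cv2.resize(S[220:350,60:330],None,fx=2.9,fy=2.9,interpolation=cv2.INTER_CUBIC)
b=cv2.resize(T[125:195,240:330],None,fx=2.5,fy=2.5,interpolation=cv2.INTER_CUBIC)
o=np.zeros((a.shape[0]+b.shape[0],a.shape[1],3),np.uint8);o[:a.shape[0]]=a;o[a.shape[0]:,:b.shape[1]]=b
# tray estimate from top overlay
c=onz("top",[(458.7,211)],35)[0];print(c)
cv2.imwrite("pics/c2.png",o);print(o.shape)
print("spindles",onz("top",[(392.8,151.2),(265.3,151.2)],88))
E
```

```text
top [293 174] [294 175]
scene [277 232] [295 258]
[ 451.20587969 -403.14905679   35.        ]
(552, 783, 3)
spindles [[ 615.63023898 -199.76412196   88.        ]
 [ 617.55077317  152.56919773   88.        ]]
```

View pics/c2.png

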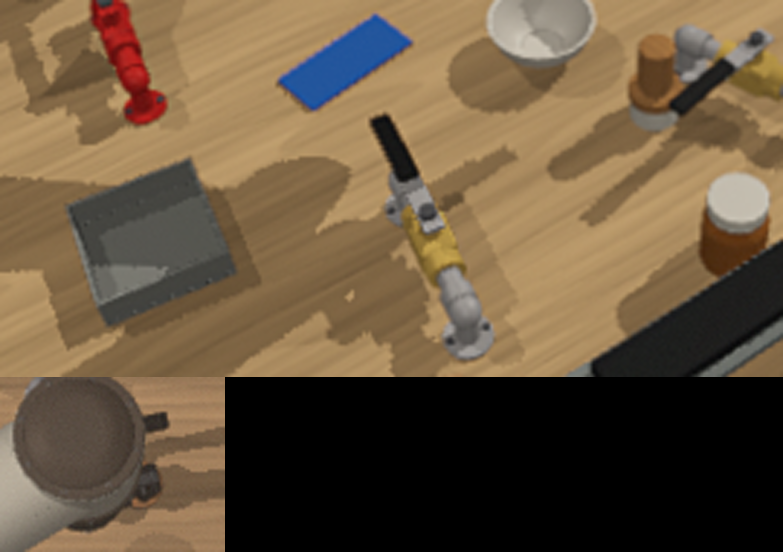

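The crop shows the brush top at (657,44) and tray rim corners at about (68,207), (190,160), (232,256) and (102,300). The fingers stand short of the brush, as planned.

```bash
python3 - <<'E'
from h import *
p=np.array([(68,207),(190,160),(232,256),(102,300)])/2.9+[60,220]
w=onz("scene",p,35);print(w.round(),w.mean(0))
print(onz("scene",[np.array((657,44))/2.9+[60,220]],96),onz("top",[(297.2,164.5)],96))
print(onz("scene",[np.array((428,212))/2.9+[60,220],np.array((757,40))/2.9+[60,220]],92))
E
```

```text
[[ 394. -451.   35.]
 [ 407. -336.   35.]
 [ 528. -347.   35.]
 [ 506. -459.   35.]] [ 458.68825376 -398.34003517   35.        ]
[[581.135876    69.54489567  96.        ]] [[578.65103353  65.41208894  96.        ]]
[[ 622.85912927 -199.18099356   92.        ]
 [ 628.49942817  152.1255879    92.        ]]
```

>>> drive_tool(
  targets=[
    [-0.4, 35, 70, 5, 0],
    [-0.4, 35, 70, 5, 0],
    [-0.4, 35, 70, 5, 0],
    [-0.4, 35, 70, 5, 0],
  ],
)

```text
clock: 1.8
position: [580.3, 70.4, 190.2]
ee_rot: [0.995, 0.103, -0.001, 0.0]
contact_force: [0.1, 0.9, 0.1]
gripper_width: 59.9
grasp_force: 0.0
```

>>> drive_tool(
  targets=[
    [-0.4, 0, 2, 40, 0],
    [-0.4, 0, 2, 80, 0],
    [-0.4, 0, 2, 115, 0],
    [-0.4, 0, 2, 134, 0],
    [-0.4, 0, 2, 134, 0],
    [1, 0, 2, 134, 0],
    [1, 0, 2, 134, 0],
    [1, 0, 2, 134, 0],
    [1, 0, 2, 134, 0],
    [1, 0, 2, 134, 0],
  ],
)

```text
clock: 2.8
position: [582.2, 69.3, 58.6]
ee_rot: [0.995, 0.104, 0.002, -0.001]
contact_force: [-2.7, 2.6, 6.3]
gripper_width: 34.7
grasp_force: 60.1
```

>>> drive_tool(
  targets=[
    [1, 0, 0, -20, 0],
    [1, 0, 0, -50, 0],
    [1, 0, 0, -85, 0],
    [1, 0, 0, -120, 0],
    [1, 0, 0, -120, 0],
  ],
)

```text
clock: 3.3
position: [584.1, 68.8, 182.6]
ee_rot: [0.995, 0.104, 0.005, -0.001]
contact_force: [0.2, -0.0, -0.8]
gripper_width: 35.0
grasp_force: 60.4
```

>>> drive_tool(
  targets=[
    [1, -9, 17, 0, 0],
    [1, -24, 48, 0, 0],
    [1, -44, 86, 0, 0],
    [1, -64, 126, 0, 0],
    [1, -84, 166, 0, 0],
    [1, -104, 206, 0, 0],
    [1, -124, 246, 0, 0],
    [1, -144, 286, 0, 0],
    [1, -164, 326, 0, 0],
    [1, -184, 362, 0, 0],
    [1, -200, 394, 0, 0],
    [1, -212, 418, 0, 0],
  ],
)

```text
clock: 4.5
position: [456.9, -386.2, 174.8]
ee_rot: [0.995, 0.102, -0.002, -0.001]
contact_force: [0.6, 0.8, -1.5]
gripper_width: 34.9
grasp_force: 60.3
```

>>> drive_tool(
  targets=[
    [1, -8, 15, 0, 0],
    [1, -8, 15, 0, 0],
    [1, -8, 15, 0, 0],
  ],
)

```text
clock: 4.8
position: [454.2, -400.2, 175.9]
ee_rot: [0.995, 0.103, -0.001, -0.001]
contact_force: [-0.0, -0.9, -2.3]
gripper_width: 34.7
grasp_force: 60.2
```

```bash
python3 - <<'E'
from h import *
s=arm.read_state();print(s["position"],s["ee_rot"],s["contact_force"],s["gripper_width"])
S=arm.get_image("scene");T=arm.get_image("top")
a=cv2.resize(S[180:350,50:230],None,fx=2.2,fy=2.2);b=cv2.resize(T[160:330,350:530],None,fx=2.2,fy=2.2)
cv2.imwrite("pics/c3.png",np.hstack([a,b]))
E
```

```text
[ 454.22704814 -400.19670697  175.87841839] [ 9.94668004e-01  1.03122445e-01 -8.10177345e-04 -8.16757302e-04] [-0.02575235 -0.94842414 -2.26961336] 34.67352758201644
```

View pics/c3.png

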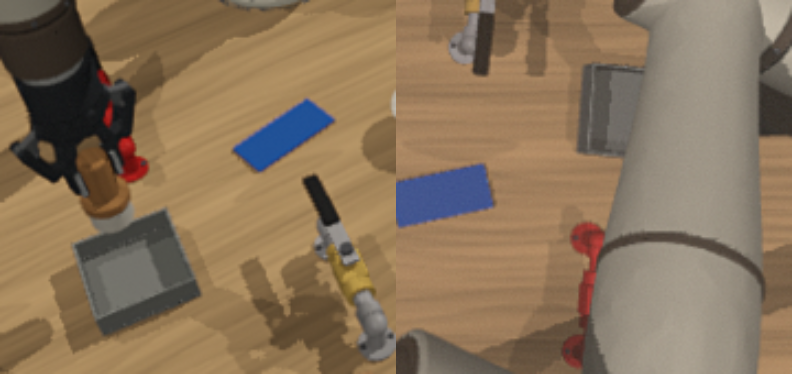

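The brush is held upright over the tray with the grip intact. Lowering it now.

>>> drive_tool(
  targets=[
    [1, 0, 0, 25, 0],
    [1, 0, 0, 60, 0],
    [1, 0, 0, 90, 0],
    [1, 0, 0, 105, 0],
    [1, 0, 0, 110, 0],
    [1, 0, 0, 112, 0],
    [1, 0, 0, 113, 0],
    [1, 0, 0, 113, 0],
  ],
)

```text
clock: 5.7
position: [455.9, -400.7, 65.1]
ee_rot: [0.995, 0.104, 0.001, 0.001]
contact_force: [0.1, -1.1, -2.4]
gripper_width: 34.9
grasp_force: 60.3
```

>>> drive_tool(
  targets=[
    [1, 0, 0, 1, 0],
    [1, 0, 0, 2, 0],
    [1, 0, 0, 3, 0],
    [1, 0, 0, 3, 0],
  ],
)

```text
clock: 6.1
position: [455.5, -400.9, 62.7]
ee_rot: [0.995, 0.104, 0.001, 0.001]
contact_force: [-1.1, 2.0, 6.2]
gripper_width: 34.7
grasp_force: 61.1
```

>>> drive_tool(
  targets=[
    [-0.2, 0, 0, 0, 0],
    [-0.3, 0, 0, 0, 0],
    [-0.4, 0, 0, 0, 0],
    [-0.4, 0, 0, 0, 0],
    [-0.4, 0, 0, -25, 0],
    [-0.4, 0, 0, -60, 0],
    [-0.4, 0, 0, -100, 0],
    [-0.4, 0, 0, -140, 0],
    [-0.4, 0, 0, -140, 0],
  ],
)

```text
clock: 7.0
position: [457.9, -402.8, 207.9]
ee_rot: [0.995, 0.104, 0.005, 0.005]
contact_force: [1.0, -0.3, 0.4]
gripper_width: 59.7
grasp_force: 0.0
```

>>> drive_tool(
  targets=[
    [1, 15, -25, 0, 2],
    [1, 40, -70, 0, 8],
    [1, 68, -117, 0, 14],
    [1, 97, -165, 0, 20],
    [1, 120, -205, 0, 20],
    [1, 133, -227, 0, 20],
    [1, 137, -234, 0, 20],
    [1, 137, -234, 0, 20],
    [1, 137, -234, 0, 20],
  ],
)

```text
clock: 7.9
position: [540.5, -144.0, 200.6]
ee_rot: [0.997, -0.071, -0.0, 0.0]
contact_force: [-0.4, 0.6, -0.4]
gripper_width: -0.4
grasp_force: 0.0
```

```bash
cat > arc.py <<'E'
from h import *
import sys
def arc(ax,r,d,ths,sgn,z):
    """tool shifts from the present pose for handle angles ths (deg); sgn = turning sense"""
    s=arm.read_state(); p=s["position"]
    for th in ths:
        t=np.radians(th);u=np.array([np.cos(t),np.sin(t)]);n=sgn*np.array([-u[1],u[0]])
        q=np.array(ax)+r*u-d*n
        print(th,q.round(),totool(np.r_[q,z]-p).round(1))
E
python3 - <<'E'
from arc import *
s=arm.read_state();print(s["position"],s["ee_rot"],s["joints"],s["gripper_width"],s["contact_force"])
arc((619,-199.5),85,45,[172],1,68)
T=arm.get_image("top");S=arm.get_image("scene")
a=cv2.resize(S[180:350,50:230],None,fx=2.2,fy=2.2);b=cv2.resize(T[110:280,340:520],None,fx=2.2,fy=2.2)
cv2.imwrite("pics/c4.png",np.hstack([a,b]))
E
```

```text
[ 540.53603786 -143.98622543  200.5776239 ] [ 9.97474833e-01 -7.10197243e-02 -3.90655335e-04  5.34166064e-05] [ 2.93903781e-02  2.98536514e-01 -2.01513615e-01  3.18112230e-05
 -1.07153428e+00  1.39923157e+00] -0.37837454327375825 [-0.41997578  0.60528768 -0.35625465]
172 [ 541. -143.] [  0.5  -1.  132.6]
```

View pics/c4.png

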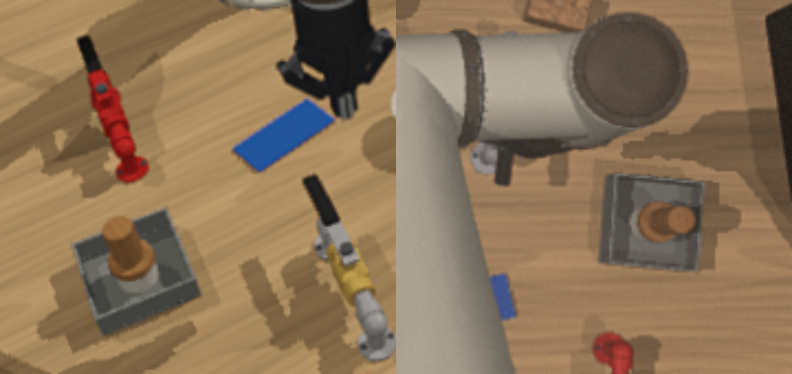

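The brush now stands upright in the tray at (127,255) in the left half, and the fingers are clear. Joint 6 would run out of range on the arc with this roll, so I'll roll back 90° while descending.

>>> drive_tool(
  targets=[
    [1, 0, 0, 0, 8.5],
    [1, 0, 0, 0, 17],
    [1, 0, 0, 0, 25],
    [1, 0, 0, 0, 33],
    [1, 0, 0, 0, 41],
    [1, 0, 0, 20, 49],
    [1, 0, 0, 45, 57],
    [1, 0, 0, 75, 65],
    [1, 0, 0, 105, 73],
    [1, 0, 0, 125, 81],
    [1, 0, 0, 132, 89],
    [1, 0, 0, 132, 90],
  ],
)

```text
clock: 9.2
position: [539.6, -144.6, 67.4]
ee_rot: [-0.654, 0.756, 0.001, -0.001]
contact_force: [-0.0, 0.4, 0.0]
gripper_width: 0.2
grasp_force: 0.0
```

>>> drive_tool(
  targets=[
    [1, 0, 0, 0, 0],
    [1, 0, 0, 0, 0],
  ],
)

```text
clock: 9.4
position: [541.5, -143.9, 69.8]
ee_rot: [-0.656, 0.755, -0.001, 0.001]
contact_force: [-0.0, -1.0, 0.8]
gripper_width: 0.2
grasp_force: 0.0
```

```bash
python3 - <<'E'
from arc import *
s=arm.read_state();print(s["position"],R.from_quat(s["ee_rot"]).as_matrix().round(3),s["joints"],s["contact_force"])
arc((619,-199.5),85,21,list(range(172,264,10))+[262],1,68)
E
```

```text
[ 541.48043754 -143.94097257   69.81454703] [[-0.14  -0.99   0.002]
 [-0.99   0.14  -0.   ]
 [-0.    -0.002 -1.   ]] [ 2.94946854e-02  4.44769411e-01 -3.56835231e-01  2.26687076e-04
 -7.67374534e-01 -1.70116442e-01] [-0.02880503 -0.98740025  0.78060083]
172 [ 538. -167.] [23.2  0.5  1.8]
182 [ 533. -181.] [38.3  2.8  1.8]
192 [ 531. -197.] [53.6  2.5  1.8]
202 [ 532. -212.] [68.5 -0.4  1.8]
212 [ 536. -227.] [82.8 -6.   1.8]
222 [ 542. -241.] [ 95.8 -13.9   1.8]
232 [ 550. -254.] [107.3 -23.9   1.8]
242 [ 561. -265.] [116.9 -35.8   1.9]
252 [ 573. -274.] [124.3 -49.2   1.9]
262 [ 586. -281.] [129.2 -63.6   1.9]
262 [ 586. -281.] [129.2 -63.6   1.9]
```

>>> drive_tool(
  targets=[
    [1, 15, 0, 1, 0],
    [1, 24, 1, 1, -2],
    [1, 31, 2, 1, -5],
    [1, 38, 3, 1, -10],
    [1, 46, 3, 1, -15],
    [1, 54, 2, 1, -20],
    [1, 61, 1, 1, -25],
    [1, 68, 0, 1, -30],
    [1, 76, -3, 1, -35],
    [1, 83, -6, 1, -40],
    [1, 90, -10, 1, -45],
    [1, 96, -14, 1, -50],
  ],
)

```text
clock: 10.6
position: [540.6, -240.5, 68.5]
ee_rot: [0.914, -0.406, -0.001, -0.0]
contact_force: [-1.3, 5.4, 2.5]
gripper_width: -0.1
grasp_force: 2.2
```

```bash
python3 - <<'E'
from arc import *
s=arm.read_state();print(s["position"],s["joints"],s["contact_force"])
arc((619,-199.5),85,21,list(range(222,268,5)),1,68)
E
```

```text
[ 540.63343987 -240.45218335   68.48480082] [-0.14565031  0.49079492 -0.27528765 -0.00167163 -0.80546302  0.88181948] [-1.28871781  5.38262585  2.49295978]
222 [ 542. -241.] [ 1.  -0.6  0.5]
227 [ 546. -247.] [8.5 0.9 0.5]
232 [ 550. -254.] [16.1  1.7  0.5]
237 [ 555. -259.] [23.7  1.9  0.5]
242 [ 561. -265.] [31.3  1.5  0.4]
247 [ 566. -270.] [38.9  0.3  0.4]
252 [ 573. -274.] [46.3 -1.4  0.4]
257 [ 579. -278.] [53.6 -3.9  0.4]
262 [ 586. -281.] [60.6 -6.9  0.4]
267 [ 594. -283.] [ 67.3 -10.6   0.4]
```

>>> drive_tool(
  targets=[
    [1, 8, 1, 0, -5],
    [1, 15, 2, 0, -10],
    [1, 23, 2, 0, -15],
    [1, 30, 2, 0, -20],
    [1, 38, 1, 0, -25],
    [1, 45, -1, 0, -30],
    [1, 52, -3, 0, -35],
    [1, 57, -5, 0, -38],
    [1, 60, -7, 0, -40],
    [1, 60, -7, 0, -40],
  ],
)

```text
clock: 11.6
position: [583.4, -281.0, 68.0]
ee_rot: [0.997, -0.071, -0.003, -0.001]
contact_force: [-6.4, 1.4, 4.2]
gripper_width: 0.1
grasp_force: 2.9
```

>>> drive_tool(
  targets=[
    [1, 2, 0, 0, 0],
    [1, 4, 0, 0, 0],
    [1, 5, 0, 0, 0],
    [1, 5, 0, 0, 0],
    [1, 5, 0, 0, 0],
  ],
)

```text
clock: 12.1
position: [583.5, -281.0, 67.9]
ee_rot: [0.997, -0.071, -0.008, -0.001]
contact_force: [-14.9, 2.4, 9.7]
gripper_width: 0.2
grasp_force: 7.6
```

>>> drive_tool(
  targets=[
    [1, 2, 0, 0, 0],
    [1, 4, 0, 0, 0],
    [1, 5, 0, 0, 0],
    [1, 5, 0, 0, 0],
  ],
)

```text
clock: 12.5
position: [583.6, -280.9, 67.9]
ee_rot: [0.997, -0.072, -0.014, -0.002]
contact_force: [-23.9, 5.8, 16.5]
gripper_width: -0.1
grasp_force: 12.6
```

A's handle is hard against its stop: force rises and the tool no longer moves. Backing off, then up.

>>> drive_tool(
  targets=[
    [1, -10, 0, 0, 0],
    [1, -25, 0, 0, 0],
    [1, -40, 0, 0, 0],
    [1, -40, 0, -30, 0],
    [1, -40, 0, -75, 0],
    [1, -40, 0, -120, 0],
    [1, -40, 0, -120, 0],
    [1, -40, 0, -120, 0],
  ],
)

```text
clock: 13.3
position: [557.2, -276.8, 190.1]
ee_rot: [0.997, -0.071, 0.002, 0.0]
contact_force: [-1.2, 0.5, 0.5]
gripper_width: 0.2
grasp_force: 0.0
```

```bash
python3 - <<'E'
from arc import *
s=arm.read_state();print(s["position"],s["joints"],R.from_quat(s["ee_rot"]).as_matrix().round(3))
arc((621,154.5),80,45,[-78.2],-1,185)
T=arm.get_image("top");S=arm.get_image("scene")
a=cv2.resize(S[210:380,100:280],None,fx=2.2,fy=2.2);b=cv2.resize(T[80:250,230:410],None,fx=2.2,fy=2.2)
cv2.imwrite("pics/c5.png",np.hstack([a,b]))
print("jar",onz("top",[(312,104)],85))
E
```

```text
[ 557.21932335 -276.84209726  190.05625416] [-2.01522039e-01  4.07979140e-01 -6.28305825e-02 -3.54346918e-04
 -1.09546579e+00  1.63089585e+00] [[ 0.99  -0.141  0.004]
 [-0.141 -0.99  -0.001]
 [ 0.005 -0.    -1.   ]]
-78.2 [681.  85.] [  71.8 -376.1    5.4]
jar [[750.5383088   21.80803727  85.        ]]
```

View pics/c5.png

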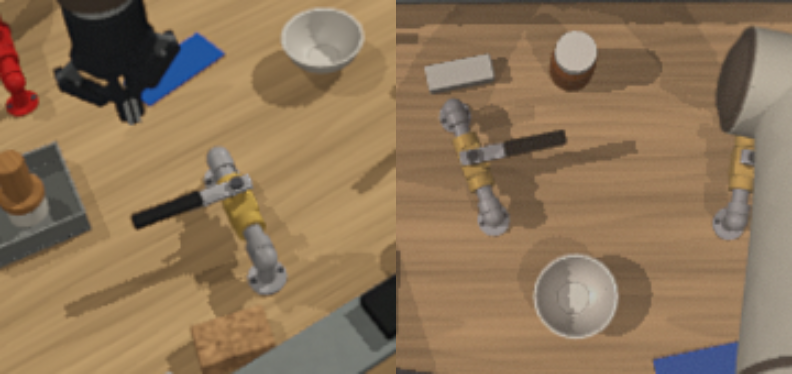

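A's handle is now square across its pipe at (170,208) in the left half; B and the other things are unmoved. Going to the start point for B.

>>> drive_tool(
  targets=[
    [1, 4, -20, 0, -3],
    [1, 11, -56, 0, -6],
    [1, 19, -98, 0, -10],
    [1, 27, -140, 0, -14],
    [1, 35, -182, 0, -18],
    [1, 43, -224, 0, -20],
    [1, 51, -266, 0, -20],
    [1, 59, -308, 0, -20],
    [1, 65, -342, 0, -20],
    [1, 70, -366, 0, -20],
    [1, 72, -376, 0, -20],
    [1, 72, -376, 0, -20],
  ],
)

```text
clock: 14.6
position: [681.1, 86.5, 186.7]
ee_rot: [0.995, 0.104, -0.001, 0.0]
contact_force: [-0.1, -1.0, -0.2]
gripper_width: 0.3
grasp_force: 0.0
```

>>> drive_tool(
  targets=[
    [1, 0, 0, 0, 0],
    [1, 0, 0, 30, 0],
    [1, 0, 0, 70, 0],
    [1, 0, 0, 105, 0],
    [1, 0, 0, 121, 0],
    [1, 0, 0, 121, 0],
    [1, 0, 0, 121, 0],
  ],
)

```text
clock: 15.3
position: [681.6, 84.6, 67.9]
ee_rot: [0.995, 0.103, 0.0, 0.0]
contact_force: [0.2, -0.1, 0.7]
gripper_width: -0.2
grasp_force: 0.0
```

```bash
python3 - <<'E'
from arc import *
s=arm.read_state();print(s["position"],R.from_quat(s["ee_rot"]).as_matrix().round(3),s["joints"],s["contact_force"])
arc((621,154.5),80,21,np.arange(-78,-125,-5),-1,68)
E
```

```text
[681.63182279  84.63667795  67.86740432] [[ 0.979  0.205  0.001]
 [ 0.205 -0.979 -0.   ]
 [ 0.001  0.    -1.   ]] [ 3.58604252e-01  6.24734358e-01 -1.95055051e-02  7.48303471e-04
 -9.25710738e-01  1.41805944e+00] [ 0.24837631 -0.11757105  0.69495661]
-78 [658.  81.] [-23.8  -0.9  -0.2]
-83 [652.  78.] [-30.8   0.7  -0.2]
-88 [645.  75.] [-38.    1.6  -0.2]
-93 [638.  74.] [-45.2   1.9  -0.2]
-98 [631.  72.] [-52.4   1.6  -0.2]
-103 [623.  72.] [-59.6   0.6  -0.2]
-108 [616.  72.] [-66.6  -1.   -0.2]
-113 [609.  73.] [-73.5  -3.1  -0.2]
-118 [602.  74.] [-80.1  -5.9  -0.2]
-123 [595.  76.] [-86.5  -9.3  -0.2]
```

>>> drive_tool(
  targets=[
    [1, -12, 0, 0, 0],
    [1, -24, 0, 0, 2],
    [1, -31, 1, 0, 5],
    [1, -38, 2, 0, 10],
    [1, -45, 2, 0, 15],
    [1, -52, 2, 0, 20],
    [1, -60, 1, 0, 25],
    [1, -67, -1, 0, 30],
    [1, -73, -3, 0, 35],
    [1, -80, -6, 0, 40],
    [1, -86, -9, 0, 45],
  ],
)

```text
clock: 16.4
position: [597.8, 76.3, 69.9]
ee_rot: [0.958, -0.287, 0.003, -0.002]
contact_force: [4.3, -3.0, -1.9]
gripper_width: 0.1
grasp_force: 2.5
```

```bash
python3 - <<'E'
from arc import *
s=arm.read_state();print(s["position"],s["joints"],s["contact_force"])
arc((621,154.5),80,21,np.arange(-123,-175,-5),-1,68)
E
```

```text
[597.82388797  76.34315044  69.88028853] [ 0.39639994  0.50064164 -0.25393148  0.00277225 -0.80888336  0.59099944] [ 4.25929913 -3.0293557  -1.85752734]
-123 [595.  76.] [-2.1  1.9  1.9]
-128 [588.  79.] [-9.2  3.4  1.8]
-133 [582.  82.] [-16.3   4.4   1.8]
-138 [576.  85.] [-23.5   4.7   1.7]
-143 [570.  90.] [-30.7   4.4   1.7]
-148 [564.  94.] [-37.9   3.4   1.6]
-153 [559.  99.] [-44.9   1.9   1.6]
-158 [555. 105.] [-51.8  -0.3   1.6]
-163 [551. 111.] [-58.5  -3.1   1.6]
-168 [547. 117.] [-64.9  -6.4   1.5]
-173 [544. 124.] [-71.  -10.3   1.5]
```

>>> drive_tool(
  targets=[
    [1, -7, 2, 0, 5],
    [1, -14, 3, 0, 10],
    [1, -21, 3, 0, 15],
    [1, -28, 3, 0, 20],
    [1, -36, 2, 0, 25],
    [1, -43, 0, 0, 30],
    [1, -50, -2, 0, 35],
    [1, -56, -5, 0, 40],
    [1, -62, -8, 0, 45],
    [1, -63, -8, 0, 45],
    [1, -63, -8, 0, 45],
  ],
)

```text
clock: 17.5
position: [552.5, 108.8, 70.0]
ee_rot: [0.777, -0.63, 0.006, 0.001]
contact_force: [24.7, -41.1, -6.7]
gripper_width: -0.5
grasp_force: 22.8
```

Resisted about 7 mm earlier than expected, with 48 N. I'll back off a little and look.

>>> drive_tool(
  targets=[
    [1, 10, 0, 0, 0],
    [1, 30, 0, 0, 0],
    [1, 50, 0, 0, 0],
    [1, 50, 0, -40, 0],
    [1, 50, 0, -80, 0],
    [1, 50, 0, -120, 0],
    [1, 50, 0, -120, 0],
  ],
)

```text
clock: 18.2
position: [561.6, 69.7, 196.2]
ee_rot: [0.777, -0.63, 0.005, -0.007]
contact_force: [0.0, -0.0, 0.5]
gripper_width: 0.3
grasp_force: 0.0
```

```bash
python3 - <<'E'
from arc import *
s=arm.read_state();print(s["position"],s["contact_force"])
T=arm.get_image("top");S=arm.get_image("scene")
cv2.imwrite("pics/S6.png",S);cv2.imwrite("pics/T6.png",T)
a=cv2.resize(S[190:310,240:370],None,fx=3,fy=3,interpolation=2);b=cv2.resize(T[90:210,225:355],None,fx=3,fy=3,interpolation=2)
cv2.imwrite("pics/c6.png",np.hstack([a,b]))
E
```

```text
[561.58040236  69.71243636 196.2005295 ] [ 0.01837438 -0.03945882  0.49592647]
```

View pics/c6.png

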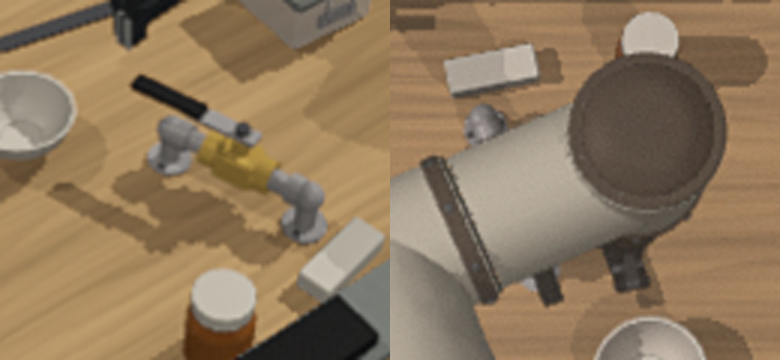

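The left half shows B's handle lying along its pipe, with the sleeve from (135,80) to (205,115). I'll measure its angle against the pipe.

```bash
python3 - <<'E'
from h import *
def ang(im,box,n="scene"):
    x0,y0,x1,y1=box;m=np.zeros(im.shape[:2],np.uint8);m[y0:y1,x0:x1]=(im[y0:y1,x0:x1].max(2)<60)*255
    c=max(cv2.findContours(m,0,1)[0],key=cv2.contourArea).reshape(-1,2)
    f=np.argwhere(cv2.drawContours(m*0,[c],-1,255,-1)>0)[:,::-1].astype(float)
    w=onz(n,f,87)[:,:2].astype(np.float32);v=cv2.fitLine(w,2,0,.01,.01).ravel()
    return w.mean(0),cv2.minAreaRect(w)[1],np.degrees(np.arctan2(v[1],v[0]))
S0=cv2.imread("pics/scene0.png");S6=cv2.imread("pics/S6.png")
print("B before",ang(S0,(287,230,330,262)),"A before",ang(S0,(185,255,212,285)))
print("B now",ang(S6,(282,212,312,232)))
print("A now",ang(S6,(150,285,196,320)))
# pipe direction from flange hole-plane (pipe line, z=42): elbow centres
p=np.array([(168,160),(303,228)])/3+[240,190]
w=onz("scene",p,5);d=w[0]-w[1];print("B flanges",w.round(),np.degrees(np.arctan2(d[1],d[0])),np.linalg.norm(d))
E
```

```text
B before (array([639.7038  ,  75.609764], dtype=float32), (19.119915008544922, 79.04679870605469), np.float32(-77.84127)) A before (array([ 541.8212 , -188.56064], dtype=float32), (17.896034240722656, 76.71238708496094), np.float32(-7.889897))
B now (array([549.2828 , 128.07533], dtype=float32), (74.34078979492188, 18.279170989990234), np.float32(19.1971))
A now (array([ 606.44995, -277.95932], dtype=float32), (77.037109375, 19.819374084472656), np.float32(80.648575))
B flanges [[556. 127.   5.]
 [698. 177.   5.]] -160.4376670377127 150.54933633510817
```

B's handle measures −160.8° and its pipe −160.4° (scene) and −161.3° (top view), so the resistance was the open stop. A is at its shut stop and the arm is clear, so I'm handing in.

```bash
python3 -c "
from bench import arm
print(arm.job_done())"
```

```text
the job is handed in; nothing more can be done
None
```

The brush is standing upright in the grey tray, cock A was shut against its stop and then cock B opened against its stop; I handed the job in with the arm clear at about 18 s on the clock.

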